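# New cell for the desk torch: snap the tail cap home

### The job

The torch standing on its head on the desk needs a new cell. Lift off its orange tail cap, which only sits loosely on top, and set it aside; stand the green cell, button end up, in the torch's open neck and let go of it; then put the cap back on over the cell, press it straight down past the click and keep pressing so that it is fully home. Finish while still pressing down firmly on the cap (about 10 N), without letting go, and leave the two yellow cells and the rest of the desk alone.

Things in the scene. Friction and masses are not known exactly. Their poses are not given: they have to be found in the camera images.
- torch: short dark torch standing loose on its head, about 0.55 kg. Origin on its upright axis at the underside, z up; round, yaw means nothing. Head 64 mm diameter up to z = 13 mm, barrel 48 mm diameter up to a flat shoulder at z = 62 mm, then a bright neck 27 mm in diameter up to z = 80 mm. Four steel spring balls stick 3 mm out of the neck at z = 68 mm; they catch the cap's bead
- torch_mouth (a point): point on the torch's axis at the top of the neck, 80 mm above its underside: the mouth of the open bore for one cell, 18.4 mm in diameter. On the bore's bottom is a soft spring contact, its top 40 mm below the mouth; it gives about 4 mm under the cap. A cell dropped in stands 10 mm proud of the mouth
- tail_cap: orange ribbed cap, 44 mm diameter, 28 mm high, 35 g: an upside-down cup 24 mm deep with a round bead inside its mouth, 30 mm clear. Origin on its axis at the mouth rim, z up through the flat closed top. At the start it sits loosely on the torch's balls, origin about 69 mm above the torch's, and lifts straight off. Fully home its rim is on the shoulder, origin 62 mm above the torch's
- cap_top (a point): centre of the cap's closed top, 28 mm above its rim, where the cap is pressed. Pressed down from the balls the cap resists with a force that rises to about 7 to 12 N over the first 3 to 4 mm, then clicks: the force drops and the balls draw it the last 3 mm down to the shoulder
- green_cell: the new cell: AA size, 14 mm diameter, 50 mm high, green with a bare gold-coloured band near the top, button end up, standing on the desk, 23 g; origin at the centre of its underside, z up. Let go when its foot is in the bore: it slides down to the contact by itself, its underside about 39 mm above the torch's
- yellow_cell_a: spent AA cell standing on the desk, 14 x 50 mm, yellow-brown with a gold band; origin at the centre of its underside. Leave it
- yellow_cell_b: a second spent AA cell, the same in looks and size. Leave it
- desk: the white desk top that all of it stands on, its surface at z = 0; fixed. At rest the torch with cap and cell weighs on it with about 7 N, and with 17 N while the cap is pressed down with 10 N
- parts_jar: small clear screw-top jar with a black lid, 50 mm diameter, 48 mm high, at the back of the desk; origin at the centre of its underside. Leave it
Mind the look-alikes: they are no part of the job. Of the things like the torch, leave any that is pink; of the rest the larger one is meant. What is shaped like the parts_jar but red is not meant.

How it is judged (in metres and radians):
On the way, in this order (a step that is already met when the one before it is completed fails the run):
1. the cap is lifted off and clear of the torch (horizontal distance between tail_cap and torch above 0.05 m), for 0.2 s.
2. the green cell stands in the bore, let go (horizontal distance between green_cell and torch below 0.006 m and z of green_cell in the frame of torch between 0.03 and 0.043 m and contact force between the fingers and green_cell below 0.05 N and angle between green_cell's own z axis and vertical below 0.15 rad), for 0.2 s.
3. the cap is pressed past the click onto the shoulder (z of tail_cap in the frame of torch below 0.064 m and horizontal distance between tail_cap and torch below 0.004 m and angle between the z axis of tail_cap and the z axis of torch, either way round below 0.1 rad), for 0.2 s.
At the end, for the whole second after the job is handed in: The cap is home on the shoulder (within 2 mm, centred to 4 mm) over the green cell in the bore; the fingers are on the cap and still press it down, so that the torch bears on the desk with over 12 N (its own weight is about 7 N); torch upright; yellow cells and jar stand (all of step 3 and horizontal distance between green_cell and torch below 0.006 m and z of green_cell in the frame of torch between 0.03 and 0.039 m and contact force between torch and desk above 12 N and angle between green_cell's own z axis and vertical below 0.15 rad and contact force between the fingers and tail_cap above 2 N and angle between torch's own z axis and vertical below 0.06 rad and height (world z) of torch below 0.008 m and angle between each of yellow_cell_a, yellow_cell_b, parts_jar's own z axis and vertical below 0.1 rad); the arm keeps its last pose, push and grip.
It fails at once if a yellow cell or the jar is knocked or shifted by more than 2 cm (distance of any of yellow_cell_a, yellow_cell_b, parts_jar from where it was at the start of the episode above 0.02 m).
It fails at once if the torch is tipped (angle between torch's own z axis and vertical above 0.3 rad).
It also fails if it takes over 61 s, if anything falls off the work surface, if the arm or the gripper's body presses on something with over 40 N, if the wrist force passes 120 N, or if a joint passes its speed limit or range.

### The arm

A 7-joint arm with a two-finger parallel gripper is mounted at the origin on a cart in front of the work surface, level with it; the furniture and walls round the work are solid. World frame = base frame: x ahead of the robot, y to its left, z up, the work surface at z = 0. Lengths are in mm, angles in degrees, forces in N, time in s.
With the tool pointing down it reaches from about 425 to 800 mm from the base axis. Payload 8.3 kg.
Tool frame: the origin (TCP) lies at the centre of the arm's flange, where the gripper is bolted on; the fingertips stand 173 mm ahead of it and the grasp point (between the pads) lies 155 mm ahead of it (bot.tcp_to_grasp is the distance from the TCP to the grasp point, in mm); z points along the fingers, y is the line along which they close (so a half turn about z gives the same grasp; the last joint's range is limited). The gripper opens to 85 mm and grips with 20 to 120 N. Pads are 22 mm wide; open, the fingers measure 114 mm over their backs; the gripper's body (76 mm by 85 mm) begins 54 mm behind the grasp point. The pads swing forward as they close: fully open they stand 13 mm farther back than shut.
Start: joints at [67.156, 21.967, 0.94, 78.501, -0.361, 79.538, -2.664], TCP at [205.983, -590.074, 404.679] pointing down, gripper open.
Joint ranges: [-169.22, 169.22], [-14.56, 117.87], [-87.37, 89.26], [10.42, 133.3], [-82.24, 262.24], [0.94, 117.77], [-172.7, 172.7]. Speed limits (degrees/s): [136.94, 136.94, 172.46, 172.46, 180, 180, 180].

### API

Orientations are given as [roll, pitch, yaw] about the fixed x, y, z axes, in that order (R = Rz(yaw) Ry(pitch) Rx(roll)).
In Python, from plant import bot gives the robot as it stands. The module is installed in compiled form; this text tells all that it offers. Calls block until the motion is done:
- bot.move_pose(position, orientation): joint-space move of the TCP to a pose.
- bot.move_linear(position, rot=None, vel=150): straight line of the TCP; rot=None keeps the orientation; vel is the mean speed in mm/s.
- bot.set_joints(angles): joint-space move.
- bot.grip(opening): finger opening in mm; the grip force is fixed at half the most; returns when the fingers have stopped.
- bot.dwell(seconds).
- bot.solve_ik(position, orientation): joint angles nearest the present ones, or None.
- bot.get_state(): the state.
- bot.snapshot(name): name is "side" or "top" or "wrist"; returns the picture (420x560x3 uint8, blue, green, red); there is no depth.
- bot.camera_model(name): a dict with "vfov" (degrees; the focal length in pixels is half the picture's height over the tangent of half this angle, whatever the lens; pixels are square), "cx", "cy" (the principal point, pixels), "rvec" (rotation vector, rad) and "tvec" (3), from world to camera coordinates, as OpenCV has them. Camera axes: x right, y down, z forward; pixel columns grow to the right and rows downward; lengths in mm; the calibration is good to about 2 mm. A picture is of the moment at which its call begins: read the wrist's pose just before it. camera_model takes no time and is no camera call; for the wrist camera it gives the pose at the moment of the call.
A pose or a line that the arm cannot do raises bot.MotionError and nothing moves.
- bot.job_done(): hands the job in; it is judged then, once.
The state is a dict: "time_s": time; "joints": joint angles; "qd": joint speeds; "effort": joint torques, N m; "position": TCP position; "tool_rot": TCP orientation; "force": force on the tool from outside, world axes, zero at the start; "torque": the same for the moment, N m; "grip_width": finger opening in mm; "grasp_force": force on a finger pad.
Only numpy, scipy, OpenCV 4.12 (cv2) and the standard library are available. Lean on these libraries where they do the work, as an engineer would, in place of code of your own. Each camera call takes 0.05 s, during which the arm holds its last target. There are 200 camera calls.

## Working session

There is one attempt and no reset: what is moved stays moved. The work goes in short steps, each a Python script; the robot and the scene stay as the last script left them, time stands still between calls to the robot, and variables do not carry over. Pictures are saved under pics/ and viewed, at most 10 in all, crops included, and the job is handed in when it is done.

```bash
mkdir -p pics; ls
python3 - <<'E'
from plant import bot
import cv2
for n in("side","top"):
    cv2.imwrite(f"pics/{n}0.png",bot.snapshot(n)); print(n,bot.camera_model(n))
s=bot.get_state();print(s["time_s"],s["position"],s["tool_rot"],s["grip_width"],s["force"],bot.tcp_to_grasp)
E
```

```text
pics
side {'vfov': 53.6997082201365, 'cx': 275.35234019669394, 'cy': 216.4126090974711, 'rvec': array([ 2.04678384, -0.43168037,  0.25525103]), 'tvec': array([-565.61154748,  188.22499959,  772.96280573])}
top {'vfov': 53.04911940186099, 'cx': 274.4278185551925, 'cy': 205.56251827847444, 'rvec': array([ 2.16299526, -2.19843268,  0.1279718 ]), 'tvec': array([  46.98586467,  654.33984982, 1032.4962626 ])}
0.1 [ 205.93122997 -589.938857    403.76640308] [-1.79895605e+02  1.36583141e-03  1.92425501e+01] 85.46478775371584 [ 0.33578033  0.68849815 -0.47093581] 154.70000000000002
```

View pics/side0.png

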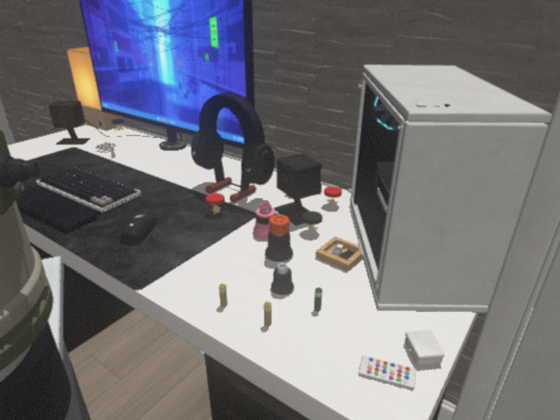

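View pics/top0.png

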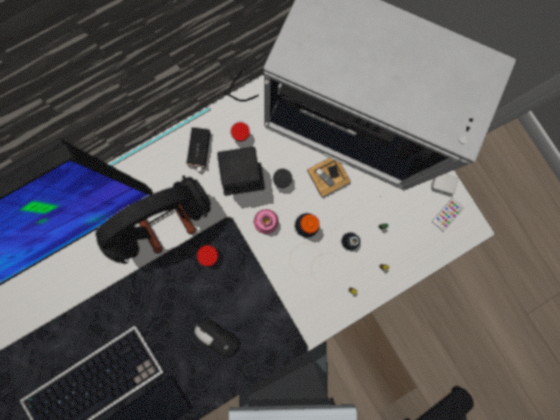

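Side view: the candidates for the torch are pink (265,222), the larger dark one with the orange cap (279,240), and a small dark one without a cap (282,280). The meant one is at (279,240), which is (310,224) in top. Cells in side: green (318,299); yellow (223,294) and (267,313). In top: green (383,228); yellow (384,268) and (353,292). The jar with the black lid is at (283,178) in top; the red lids are decoys.

```bash
cat > h.py <<'E'
from plant import bot
import numpy as np, cv2
def cam(n):
    m=bot.camera_model(n); R=cv2.Rodrigues(np.array(m["rvec"]))[0]; t=np.array(m["tvec"]).ravel()
    f=210/np.tan(np.radians(m["vfov"]/2)); K=np.array([[f,0,m["cx"]],[0,f,m["cy"]],[0,0,1]]); return K,R,t
def ray(c,p):
    K,R,t=c; d=R.T@np.linalg.solve(K,[p[0],p[1],1.]); return -R.T@t, d/np.linalg.norm(d)
def onz(c,p,z):
    o,d=ray(c,p); return o+d*(z-o[2])/d[2]
def proj(c,P):
    K,R,t=c; q=K@(R@np.array(P,float)+t); return q[:2]/q[2]
def tri(*cp):
    A=np.zeros((3,3));b=np.zeros(3);rs=[ray(c,p) for c,p in cp]
    for o,d in rs:
        M=np.eye(3)-np.outer(d,d);A+=M;b+=M@o
    X=np.linalg.solve(A,b); return X,[float(np.linalg.norm(np.cross(X-o,d))) for o,d in rs]
def blob(img,lo,hi,near,r):
    """HSV blob with mask, within r px of near -> (contour, mask)"""
    h=cv2.cvtColor(img,cv2.COLOR_BGR2HSV); m=cv2.inRange(h,np.array(lo),np.array(hi))
    w=np.zeros_like(m); cv2.circle(w,tuple(int(v) for v in near),int(r),255,-1); m&=w
    cs=cv2.findContours(m,cv2.RETR_EXTERNAL,cv2.CHAIN_APPROX_NONE)[0]
    return max(cs,key=cv2.contourArea) if cs else None
E
python3 - <<'E'
from h import *
S,T=cam("side"),cam("top"); s,t=cv2.imread("pics/side0.png"),cv2.imread("pics/top0.png")
hs=cv2.cvtColor(s,cv2.COLOR_BGR2HSV);ht=cv2.cvtColor(t,cv2.COLOR_BGR2HSV)
print(hs[225,279],ht[224,310],hs[299,318],ht[228,383],hs[296,223],ht[268,384])
O=((0,120,90),(20,255,255))
cs=blob(s,*O,(279,226),22);ct=blob(t,*O,(310,224),20)
print("orange",cv2.boundingRect(cs),cv2.boundingRect(ct),cv2.minEnclosingCircle(ct))
pc=cv2.minEnclosingCircle(ct)[0]
x,y,w,h=cv2.boundingRect(cs); 
print("cap mid tri",tri((S,(x+w/2,y+h/2)),(T,pc)), "top@97",onz(T,pc,97))
# dark/green cell: silhouettes against white desk
def dark(im,near,r,th=110):
    return blob(im,(0,0,0),(180,255,th),near,r)
for n,ps,pt in(("green",(318,299),(383,228)),("yA",(223,294),(353,292)),("yB",(267,313),(384,268))):
    a=dark(s,ps,18,130);b=dark(t,pt,12,130)
    ra,rb=cv2.boundingRect(a),cv2.boundingRect(b)
    print(n,ra,rb)
    foot=(ra[0]+ra[2]/2,ra[1]+ra[3]-2); topc=(ra[0]+ra[2]/2,ra[1]+1)
    print("  foot z0 side",onz(S,foot,0),"top z50 side",onz(S,topc,50))
    tb=np.array(rb[:2])+np.array(rb[2:])/2; print("  top cam z25",onz(T,tb,25), "tri mid",tri((S,(ra[0]+ra[2]/2,ra[1]+ra[3]/2)),(T,tb)))
for n,p,z in(("small",(351,241),60),("pink",(265,221),90),("jar",(283,178),48)): print(n,onz(T,p,z))
big=np.hstack([cv2.resize(s[190:340,200:340],None,fx=3,fy=3),cv2.resize(t[160:310,260:400],None,fx=2.7,fy=3)])
cv2.imwrite("pics/crop.png",big[:, :798])
E
```

```text
[  6 148 140] [ 12 243 206] [60 33 84] [48 35 73] [ 25  75 112] [ 26 145 118]
orange (269, 214, 21, 21) (300, 214, 19, 19) ((309.7391357421875, 223.159423828125), 9.975751876831055)
cap mid tri (array([606.88610909, -46.88202302,  82.68838989]), [0.646334773841131, 0.6463347738409938]) top@97 [605.50921374 -45.14882178  97.        ]
green (313, 296, 8, 19) (378, 224, 10, 9)
  foot z0 side [ 594.58690441 -248.82938556    0.        ] top z50 side [ 585.93536519 -259.27314167   50.        ]
  top cam z25 [ 592.81277638 -238.93731484   25.        ] tri mid (array([ 594.93947102, -242.99186334,   13.39613144]), [1.8457813646956223, 1.8457813646955488])
yA (218, 292, 9, 19) (349, 288, 7, 8)
  foot z0 side [ 434.34228409 -166.16689561    0.        ] top z50 side [ 433.16468243 -179.88463093   50.        ]
  top cam z25 [ 435.30887239 -155.47531042   25.        ] tri mid (array([ 435.61665467, -158.57810679,   12.04244464]), [1.7934357029056163, 1.7934357029055987])
yB (264, 311, 7, 17) (380, 264, 8, 9)
  foot z0 side [ 495.54985928 -242.56405254    0.        ] top z50 side [ 488.83363829 -259.40711398   50.        ]
  top cam z25 [ 492.08231304 -237.19354351   25.        ] tri mid (array([ 493.76397064, -240.89652623,   14.75218199]), [2.411434307923928, 2.4114343079238423])
small [ 562.17071425 -149.11165071   60.        ]
pink [612.74775294  60.62778633  90.        ]
jar [722.48391684  14.00849979  48.        ]
```

View pics/crop.png

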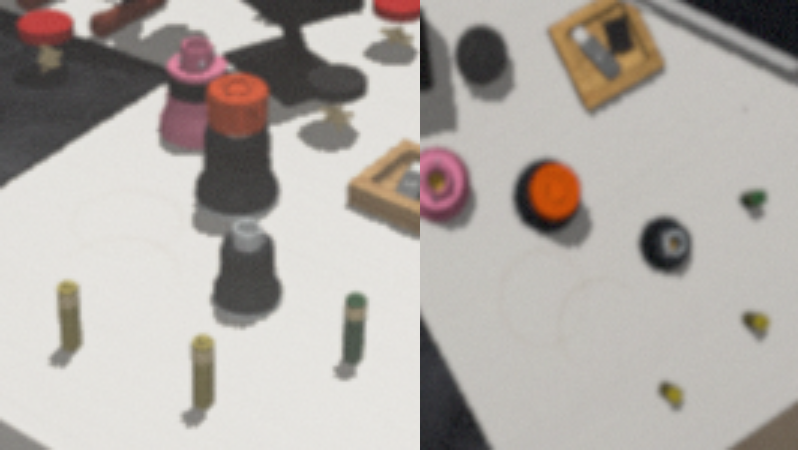

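The crop confirms it: the big dark torch with the orange cap near (606,-47), and the green-bodied cell near (593,-243). Next, closer wrist views.

Run:
```python
from h import *
T=cam("top")
print("tower base",onz(T,(400,184),0),onz(T,(275,122),0),onz(T,(470,160),0))
for y in(-90,0,90):
    for P in((560,-215,400),(600,-60,330),(606,-47,245),(594,-245,190)):
        print(y,P,np.round(bot.solve_ik(list(P),[180,0,y]),0))
i=0
for P,yaw in(((560,-215,400),0),((570,-130,340),0)):
    bot.move_pose(list(P),[180,0,yaw]); bot.dwell(.2)
    c=cam("wrist"); im=bot.snapshot("wrist"); i+=1
    cv2.imwrite(f"pics/w{i}.png",im); np.save(f"pics/w{i}.npy",np.hstack([c[0],c[1],c[2][:,None]]))
    st=bot.get_state(); print(st["time_s"],st["position"],st["force"],"campos",-c[1].T@c[2],"axis",c[1][2])
    for n,p in(("cap",(606,-46,97)),("green",(594,-243,50)),("yB",(493,-241,50)),("yA",(435,-157,50))): print(n,proj(c,p))
cv2.imwrite("pics/w12.png",cv2.resize(np.hstack([cv2.imread("pics/w1.png"),cv2.imread("pics/w2.png")]),(800,300)))
```

```text
tower base [ 710.05013351 -295.85413176    0.        ] [881.02288772  30.34467619   0.        ] [ 771.70262631 -485.84050436    0.        ]
-90 (560, -215, 400) [  21.   19.   -4.   83.    1.   78. -163.]
-90 (600, -60, 330) [ -46.   44.   78.   90.  -44.   81. -144.]
-90 (606, -47, 245) [ -46.   53.   77.   95.  -53.   77. -140.]
-90 (594, -245, 190) [  17.   34.    3.   89.   -2.   57. -159.]
0 (560, -215, 400) [ 29.  20. -15.  83.   5.  78. -76.]
0 (600, -60, 330) [ 22.  24. -26.  87.  11.  71. -95.]
0 (606, -47, 245) [ 20.  29. -25.  92.  13.  62. -98.]
0 (594, -245, 190) [ 28.  35. -12.  89.   8.  57. -76.]
90 (560, -215, 400) [ 38.  21. -26.  82.   9.  79.  11.]
90 (600, -60, 330) [ 28.  25. -34.  87.  14.  72.  -8.]
90 (606, -47, 245) [ 26.  31. -33.  91.  18.  63. -12.]
90 (594, -245, 190) [ 37.  37. -25.  88.  17.  59.   8.]
2.2167 [ 559.75359575 -215.7344271   399.96912407] [ 0.59538391 -0.40194413  0.02025021] campos [ 636.24707649 -216.32684949  369.61558683] axis [-2.99840034e-01  7.61519766e-04 -9.53989190e-01]
cap [ 85.53620269 150.15630453]
green [310.00084679 156.6476754 ]
yB [306.01277462 248.19242593]
yA [232.97106637 293.96663184]
2.9667 [ 570.04010465 -131.3218578   340.67736869] [-0.03493549 -1.2909191  -0.27017177] campos [ 646.69103212 -131.87869189  310.49499572] axis [-2.98464731e-01  3.69229374e-04 -9.54420593e-01]
cap [158.97606956 175.61391316]
green [415.25948208 178.63907781]
yB [399.86730208 284.55318014]
yA [309.1249782  336.27633966]
```

View pics/w12.png

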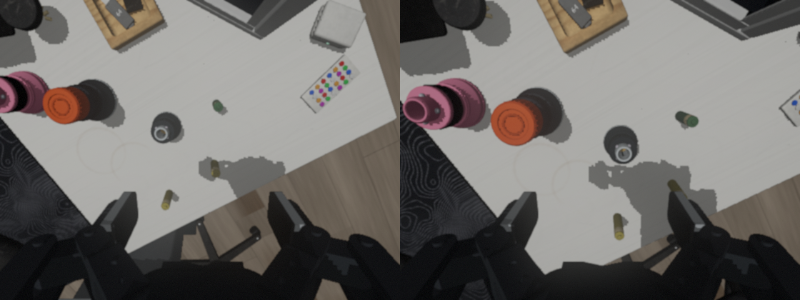

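Both wrist views show the orange cap at full-resolution (161,170) in the second, about where predicted, and the green cell at (400,167). Next come near-vertical close views for the exact axes and heights.

```bash
cat >> h.py <<'E'
def look(name,x,y,z):
    """camera to (x,y,z) with tool yaw 0"""
    bot.move_pose([x-76.6,y+.4,z+30.3],[180,0,0]); bot.dwell(.25)
    c=cam("wrist"); im=bot.snapshot("wrist"); cv2.imwrite(f"pics/{name}.png",im)
    np.save(f"pics/{name}.npy",np.hstack([c[0],c[1],c[2][:,None]])); return c,im
def circ(c,ct,z):
    P=np.array([onz(c,p[0],z)[:2] for p in ct],np.float32)
    (x,y),r=cv2.minEnclosingCircle(P); e=cv2.fitEllipse(P)
    return np.round([x,y,r],1),np.round([*e[0],*e[1]],1)
E
python3 - <<'E'
from h import *
O=((0,120,60),(22,255,255)); G=((40,45,20),(95,255,220))
for name,q,z,M,r in(("gA",(594,-243,210),50,G,60),("gB",(594,-200,210),50,G,60),("cB",(606,-90,290),97,O,90),("cA",(606,-46,290),97,O,90)):
    c,im=look(name,*q); P=(606,-46,97) if name[0]=="c" else (594,-243,50)
    p=proj(c,P); ct=blob(im,*M,p,r)
    print(name,p,cv2.cvtColor(im,cv2.COLOR_BGR2HSV)[int(p[1]),int(p[0])], None if ct is None else (cv2.boundingRect(ct),circ(c,ct,z)))
    if ct is not None:
        i=ct[:,0,0].argmax() ; print("  -y extreme px",ct[i,0], "+y",ct[ct[:,0,0].argmin(),0])
print(bot.get_state()["time_s"])
cv2.imwrite("pics/ga_ca.png",cv2.resize(np.vstack([np.hstack([cv2.imread(f"pics/{a}.png") for a in r]) for r in(("gA","gB"),("cB","cA"))]),(800,600)))
E
```

```text
gA [286.4552013  115.85830583] [ 20   7 105] ((264, 88, 26, 27), (array([ 600.9, -238.3,    6.2]), array([ 600.9, -238.3,   11.9,   12.1])))
  -y extreme px [289 105] +y [264 100]
gB [370.00199257 112.68672335] [ 30   5 166] ((347, 84, 26, 28), (array([ 600.9, -237.3,    6.5]), array([ 600.9, -237.5,   12.1,   12.4])))
  -y extreme px [372 101] +y [347  94]
cB [206.11454167 111.88055829] [  9 165 186] ((169, 70, 78, 77), (array([607.1, -46.9,  22.4]), array([607.2, -46.7,  42.1,  44.2])))
  -y extreme px [246 113] +y [169 101]
cA [281.6654593  112.82591874] [  9 162 192] ((245, 72, 73, 77), (array([607. , -45.6,  21.5]), array([607.1, -45.6,  42.3,  42.5])))
  -y extreme px [317 116] +y [245 102]
6.05
```

View pics/ga_ca.png

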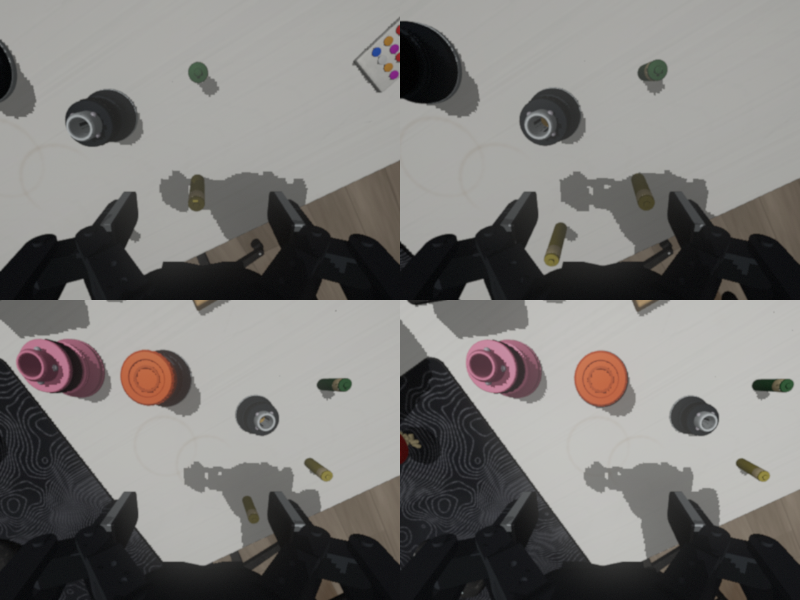

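```bash
cat >> h.py <<'E'
def load(n):
    a=np.load(f"pics/{n}.npy"); return a[:,:3],a[:,3:6],a[:,6]
def st():
    s=bot.get_state(); print("t%.2f"%s["time_s"],np.round(s["position"],1),np.round(s["tool_rot"],1),"F",np.round(s["force"],1),"w%.1f g%.1f"%(s["grip_width"],s["grasp_force"])); return s
E
python3 - <<'E'
from h import *
cA,cB=load("cA"),load("cB")
print("cap +y rim",tri((cA,(245,102)),(cB,(169,101))))
print("cell top",tri((load("gA"),(276.5,101)),(load("gB"),(359.5,97.5))))
print("cell top from cA",onz(cA,(543,117),50))
X,Y=607.,-45.8
bot.move_pose([X,Y,300],[180,0,0]); bot.move_linear([X,Y,244],vel=100); a=st()
bot.grip(40); a=st(); 
im=bot.snapshot("side"); cv2.imwrite("pics/s1.png",im)
bot.move_linear([X,Y,300],vel=80); bot.dwell(.2); st()
im2=bot.snapshot("side"); cv2.imwrite("pics/s2.png",im2)
cv2.imwrite("pics/s12.png",np.hstack([cv2.resize(i[150:330,190:330],None,fx=2.8,fy=2.8) for i in(im,im2)]))
E
```

```text
cap +y rim (array([612.07863511, -24.56151253,  95.74632056]), [0.0024242832634347898, 0.0024242832635459816])
cell top (array([ 601.04647877, -238.06738112,   47.01649425]), [0.05210491827747816, 0.052104918277555576])
cell top from cA [ 602.79195107 -237.20809421   50.        ]
t7.17 [607.1 -45.8 244.7] [ 1.8e+02 -1.0e-01 -0.0e+00] F [ 0.2 -0.1  0.6] w85.3 g0.0
t7.65 [607.3 -45.6 244.6] [-1.8e+02 -1.0e-01  0.0e+00] F [0.5 0.6 4.6] w43.2 g60.3
t8.75 [606.8 -45.8 299.3] [-1.8e+02  1.0e-01 -0.0e+00] F [ 0.5  0.8 -0.8] w42.8 g60.8
```

View pics/s12.png

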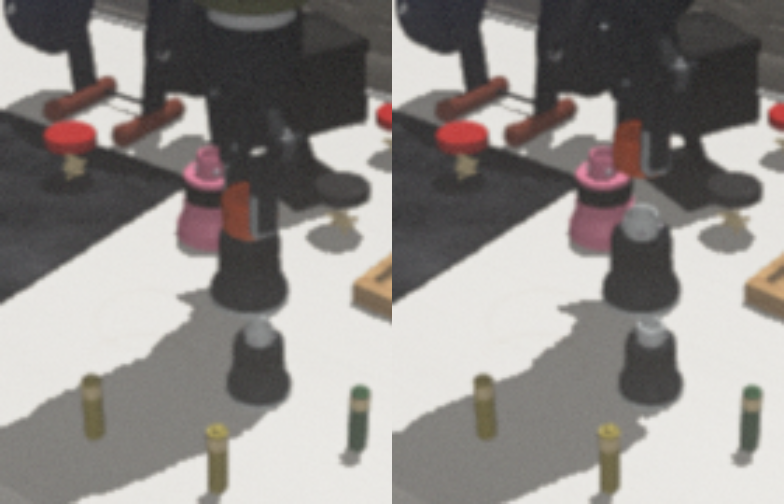

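Cap lifted at about (620,150) in the side frame, and the torch stays put with its neck bare. I'll set the cap aside at (500,-70), then look at the neck.

Run:
```python
from h import *
x,y=500,-70
bot.move_linear([x,y,300],vel=200); bot.move_linear([x,y,179],vel=150); bot.dwell(.15); f0=st()["force"][2]
z=179
while z>173.5:
    z-=.7; bot.move_linear([x,y,z],vel=20); f=bot.get_state()["force"][2]
    if f-f0>2.5: break
print(z); st()
bot.grip(70); st()
bot.move_linear([x,y,300],vel=250)
for n,q in(("nA",(607,-46,270)),("nB",(607,-90,270))): c,im=look(n,*q); print(proj(c,(607,-46,80)))
st()
cv2.imwrite("pics/n.png",np.hstack([cv2.resize(cv2.imread(f"pics/{n}.png")[40:300,140:440],(400,347)) for n in("nA","nB")]))
```

```text
t10.61 [500.5 -70.1 180. ] [ 1.8e+02 -1.0e-01 -0.0e+00] F [ 0.5 -0.2  0.4] w43.0 g60.8
176.20000000000005
t11.61 [500.1 -70.  176.4] [180.  -0.  -0.] F [-0.8  0.8  5. ] w42.6 g61.1
t11.99 [500.  -70.  176.1] [-180.    0.   -0.] F [ 0.9 -0.2  0.3] w69.8 g0.0
[282.5418912  111.50267094]
[209.90375322 112.92385992]
t13.82 [530.4 -88.7 300.4] [-1.8e+02 -0.0e+00  1.0e-01] F [ 0.1  0.2 -0.8] w70.1 g0.0
```

View pics/n.png

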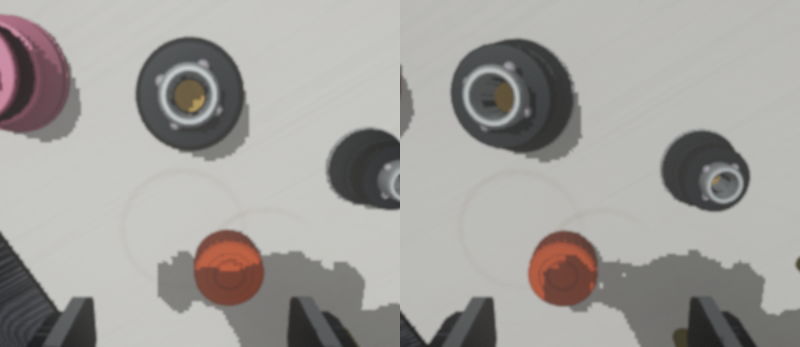

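Left: neck ring at full-res (282,111), with the cap set aside at about (311,241). Right: ring at about (209,112). Measuring the neck, and using the cap's known release position as a check on the camera's bias.

Run:
```python
from h import *
for n,pc in(("nA",(282,111)),("nB",(209,112))):
    im=cv2.imread(f"pics/{n}.png");c=load(n);h=cv2.cvtColor(im,cv2.COLOR_BGR2HSV)
    for th in(150,170,190):
        ct=blob(im,(0,0,th),(180,60,255),pc,25)
        if ct is not None and len(ct)>20:
            print(n,th,cv2.boundingRect(ct),cv2.fitEllipse(ct)[:2],*circ(c,cv2.convexHull(ct),80))
    # dark torch barrel/head outline: base disc on desk
    ct=blob(im,(0,120,40),(20,255,255),proj(c,(500,-70,14)),60); x,y,w,hh=cv2.boundingRect(ct)
    hull=cv2.convexHull(ct)[:,0]; l,r=hull[hull[:,0].argmin()],hull[hull[:,0].argmax()]
    print(" cap l,r",l,r,"y@28",onz(c,l,28)[:2],onz(c,r,28)[:2], "bbox",(x,y,w,hh))
```

```text
nA 150 (259, 88, 44, 45) ((280.78680419921875, 110.0663833618164), (42.35102462768555, 44.6591911315918)) [607.6 -44.6  12.9] [607.5 -44.9  24.3  25.3]
nA 170 (261, 89, 41, 44) ((281.0389099121094, 110.37191772460938), (40.560760498046875, 43.197654724121094)) [607.4 -45.1  12.1] [607.4 -45.1  23.7  24. ]
nA 190 (261, 90, 41, 42) ((281.2078552246094, 110.467529296875), (39.404296875, 41.4682502746582)) [607.4 -45.2  11.6] [607.4 -45.2  23.   23.2]
 cap l,r [286 241] [336 240] y@28 [504.46562229 -48.52458302] [505.33548679 -90.09824338] bbox (286, 216, 51, 52)
nB 150 (188, 90, 42, 44) ((208.3233184814453, 111.72286987304688), (40.168678283691406, 44.18499755859375)) [607.4 -45.2  12.2] [607.4 -45.1  24.1  24.2]
nB 170 (188, 91, 41, 43) ((208.2977294921875, 111.89891815185547), (38.93477249145508, 42.750484466552734)) [607.3 -45.2  11.8] [607.3 -45.1  23.4  23.5]
 cap l,r [237 249] [287 241] y@28 [497.77251682 -49.59180227] [505.13096887 -91.64005352] bbox (237, 219, 51, 49)
```

Run:
```python
from h import *
x,y=601.,-238.2
bot.grip(40); bot.move_pose([x,y,260],[180,0,0]); bot.move_linear([x,y,192],vel=120); bot.dwell(.15); st()
bot.grip(8); s=st(); 
bot.move_linear([x,y,300],vel=150); st()
bot.move_linear([607.4,-45.1,300],vel=200); bot.move_linear([607.4,-45.1,286],vel=60); bot.dwell(.3); s=st()
c=cam("wrist"); im=bot.snapshot("wrist"); cv2.imwrite("pics/h.png",im); np.save("pics/h.npy",np.hstack([c[0],c[1],c[2][:,None]]))
sd=bot.snapshot("side"); p=proj(cam("side"),(607,-45,85)).astype(int)
print("foot proj",proj(c,(607.4,-45.1,94)),"mouth",proj(c,(607.4,-45.1,80)),p)
cv2.imwrite("pics/h2.png",np.hstack([cv2.resize(im[200:420,140:420],(509,400)),cv2.resize(sd[p[1]-50:p[1]+50,p[0]-35:p[0]+35],(280,400))]))
```

```text
t15.80 [ 601.5 -238.3  193.3] [ 1.8e+02 -1.0e-01  0.0e+00] F [-0.7 -0.9 -0.7] w40.0 g0.0
t16.16 [ 601.2 -238.3  192.7] [ 1.8e+02 -1.0e-01 -0.0e+00] F [-1.1 -0.   4.6] w12.3 g58.4
t17.02 [ 600.6 -238.1  298.8] [-1.8e+02  1.0e-01  0.0e+00] F [-0.1  0.5 -0.2] w12.0 g58.4
t18.82 [607.5 -45.1 286.2] [180.  -0.   0.] F [-0.5  0.4 -0.3] w12.0 g58.4
foot proj [283.3019923  255.04391999] mouth [283.33005163 245.11723558] [278 223]
```

View pics/h2.png

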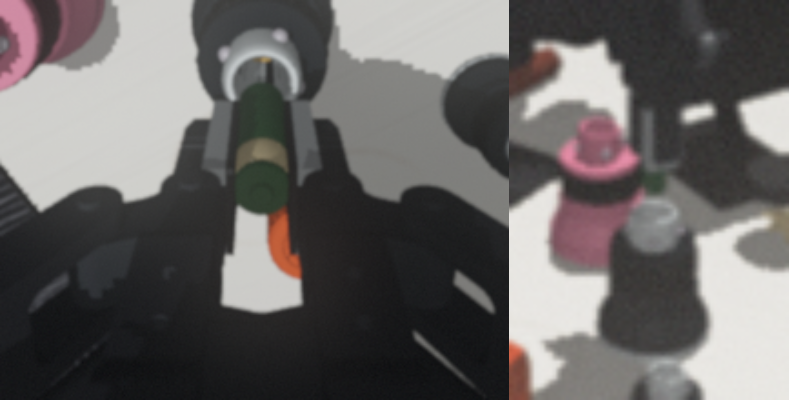

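The cell hangs upright between the pads at crop (262,130), over the neck ring (262,75), and is also aligned in the side view. Lowering it while watching the force.

Run:
```python
from h import *
x,y=607.4,-45.1
f0=bot.get_state()["force"].copy(); z=286; ok=True
while z>255.5:
    z-=1.5; bot.move_linear([x,y,z],vel=40); f=bot.get_state()["force"]-f0
    if f[2]>4: ok=False; print("contact",z,f); break
st()
if ok:
    bot.dwell(.2); st(); bot.grip(30); bot.dwell(.3); st()
    bot.move_linear([x,y,310],vel=150)
    c,im=look("p",607,-46,270)
    p=proj(c,(607.4,-45.1,90)); print(p)
    st(); cv2.imwrite("pics/p2.png",cv2.resize(im[40:240,180:420],(480,400)))
```

```text
t24.18 [607.4 -45.1 254.4] [-180.    0.    0.] F [0.2 0.3 0.3] w12.3 g58.4
t24.38 [607.4 -45.1 254.5] [-180.   -0.    0.] F [ 0.4 -0.6 -0.2] w12.0 g58.4
t24.99 [607.4 -45.1 254.5] [-180.    0.   -0.] F [-0.2 -0.5  0.2] w30.0 g0.0
[282.70102964 113.55219787]
t26.22 [531.  -45.5 300.1] [-180.    0.    0.] F [-0.3 -0.3  0.7] w30.1 g0.0
```

View pics/p2.png

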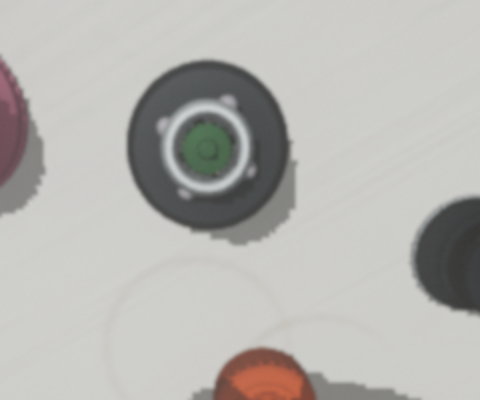

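The cell stands centred in the bore: button at crop (207,148), ring at (206,146). Now fetching the cap and lowering it onto the balls.

```bash
cat >> h.py <<'E'
def fz(n=3):
    v=[]
    for _ in range(n): bot.dwell(.03); v.append(bot.get_state()["force"])
    return np.mean(v,0)
E
python3 - <<'E'
from h import *
bot.move_linear([500,-70,300],vel=250); bot.grip(70); bot.move_linear([500,-70,200],vel=200); bot.move_linear([500,-70,176.6],vel=60); bot.dwell(.1); st()
bot.grip(40); st()
bot.move_linear([500,-70,300],vel=200); x,y=607.3,-45.1
bot.move_linear([x,y,300],vel=200); bot.move_linear([x,y,270],vel=120); bot.dwell(.2); f0=fz(); np.save("f0.npy",f0); print(f0)
bot.move_linear([x,y,249],vel=40); z=249
while z>236:
    z-=1; bot.move_linear([x,y,z],vel=20); f=fz()-f0; s=bot.get_state(); print("%.1f %.1f t%.1f"%(z,s["position"][2],s["time_s"]),np.round(f,1))
    if abs(f[2])>14 or np.hypot(f[0],f[1])>8 or (z<241 and f[2]>11): break
sd=bot.snapshot("side"); cv2.imwrite("pics/e.png",cv2.resize(sd[180:280,230:330],(500,500))); st()
E
```

```text
t28.28 [500.2 -70.  176.8] [180.  -0.  -0.] F [ 0.6  1.  -0.3] w69.9 g0.0
t28.65 [500.3 -70.  177.3] [ 1.8e+02 -1.0e-01 -0.0e+00] F [-1.1  0.9  5.1] w42.8 g60.6
[-0.04771097 -0.10657845 -0.09927334]
248.0 248.2 t31.8 [ 0.1  0.5 -0.1]
247.0 247.0 t32.2 [-0.3  0.  -0.4]
246.0 246.1 t32.5 [0.2 0.  0.2]
245.0 245.6 t32.9 [-0.8  0.2  5.8]
244.0 244.9 t33.2 [-2.1  0.2  7.3]
243.0 243.9 t33.6 [-1.4 -0.3  7.2]
242.0 241.8 t33.9 [ 1.4 -0.3  0.2]
241.0 239.7 t34.3 [-0.2 -0.  -7.2]
240.0 239.7 t34.6 [ 0.1  0.2 -7. ]
239.0 239.4 t35.0 [-2.8 -0.1 -0.3]
238.0 239.4 t35.3 [-6.   0.7  8. ]
237.0 239.4 t35.7 [-8.5 -0.4 14.3]
t35.74 [607.6 -45.  239.4] [ 1.8e+02 -1.0e-01  0.0e+00] F [-9.   0.1 14.3] w42.4 g63.8
```

View pics/e.png

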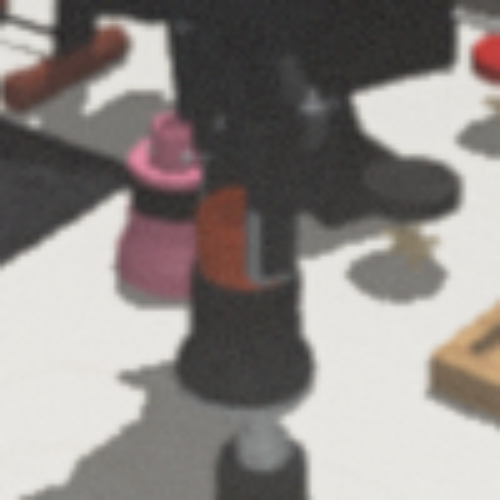

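The force rose to 7 N at the balls, dropped and went negative at the click, then hit the stop at TCP 239.4 mm, against 239.3 expected for home. The picture shows the cap flush on the barrel at crop (225,285). I'll trim off the sideways load, settle at about 10-11 N and hand in.

Run:
```python
from h import *
f0=np.load("f0.npy"); x,z=607.3,237.
for _ in range(6):
    f=fz(4)-f0; print(round(x,2),round(z,2),np.round(f,1))
    if abs(f[0])<3.5 and 9.5<f[2]<12.5: break
    x+=float(np.clip(f[0]*.08,-.4,.4)); z+=float(np.clip((f[2]-11)*.1,-.5,.5))
    bot.move_linear([x,-45.1,z],vel=10)
bot.dwell(.5); print(np.round(fz(5)-f0,1)); st()
```

```text
607.3 237.0 [-8.9 -0.  14.7]
606.9 237.37 [-6.7  0.2 11.2]
606.5 237.39 [-5.4  0.3  9.5]
606.1 237.24 [-4.3 -0.6  9.6]
605.76 237.1 [-3.2 -0.5  9. ]
605.5 236.9 [-2.6  0.1 10.2]
[-2.6  0.   9.8]
t38.46 [606.6 -45.1 239.3] [180.   -0.3  -0. ] F [-1.9  0.5  9. ] w42.8 g63.3
```

```bash
python3 -c "
from plant import bot
print(bot.job_done())"
```

```text
the job is handed in; nothing more can be done
None
```

The job is handed in at about 38 s of the 61 s allowed, and the judge's result was not shown: the green cell is in the torch, and the cap clicked home and is still pressed down with about 10 N.

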